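Set up a repaired suitcase lock for inspection on the slide-rail camera bench

TASK

Set the repaired silver suitcase lock up for inspection: lay it gently, right side up, on the slide carriage's turntable inside the white corner marks with its latch tongue pointing along the white arrow, without turning the turntable, then slide the carriage fully home against the camera. Turn the focus knob on top of the camera so that its white pointer is at the red index tab, and switch the lamp on by throwing the yellow-tipped toggle fully over. Leave the index tab and everything else on the desk where it is.

Things in the scene. Friction and masses are not known exactly. Their poses are not given: they have to be found in the camera images.
- bench: inspection bench fixed to the desk: steel slide rail on a foot 90 x 540 mm, with a grey camera head (125 x 125 mm, top at 147 mm) at one end, lens looking along the rail. Origin on the desk under the rail, z up, the rail along y; loading end toward +y (end plate at y = 0.22), camera toward -y (y -0.300 to -0.175, lens front at -0.157).
- carriage (a joint): travel of the carriage along the rail, m: 0 at the outer (loading) end, 0.160 fully home against the camera's buffer; it moves along the bench's -y as the value grows. Starts at 0 to 0.05. Friction about 3 N, stays where left. Its deck is 150 mm (bench x) x 206 mm, top 60 mm above the desk.
- carriage_grip (a point): centre of the black upright grip of the carriage, a cylinder 22 mm in diameter and 36 mm tall (its top 120 mm above the desk, its underside 84 mm), standing at the outer end of the carriage, 110 mm from the turntable's axis. Pinch it from above, or push it along the rail.
- turntable: free turntable on the carriage: black disc 152 mm in diameter, 10 mm thick, upper face 74 mm above the desk. Origin at its underside's centre, x along its white arrow, z up. White corner marks outline a lock centred on it, length along the arrow. The arrow starts within 3 degrees of the lens (bench -y) and must stay within 8; friction only 0.015 N m. Travels with the carriage.
- lock: silver suitcase lock body, a block 110 x 50 x 30 mm (x, y, z), 0.3 to 0.5 kg, lying on the desk; it has three black number wheels and a keyhole plate on its upper face. Origin at the centre of the underside of the block, x along its length toward the latch tongue, z up.
- lock_tongue (a point): outer end of the lock's dark latch tongue, which stands 13 mm out of the lock's +x end face, 22 mm wide; the point lies 68 mm from the lock's origin along x, 15 mm above its underside.
- focus_knob (a joint): angle of the focus knob, rad, growing anticlockwise seen from above, range 0 to 2.6; starts at 0.3 to 0.7. Turning it takes about 0.05 N m and it stays where it is left. In the same scale the red index tab stands somewhere between 1.2 and 1.8.
- focus_grip (a point): on the focus knob's vertical axis (bench y = -0.236), where its bar is to be held: the black bar is 66 mm long, 16 mm wide and stands 159 to 195 mm above the desk on a round skirt 76 mm in diameter; this point is 183 mm above the desk. x points along the bar toward the white pointer, z up.
- focus_pointer (a point): the direction mark of the white pointer of the focus knob: a point 45 mm from the knob's axis, in line with the white line on the bar, at the height of the skirt's top.
- index_mark (a point): the red index tab (10 mm wide around the dial, 6 mm high, 45 to 59 mm from the knob's axis) on the white dial around the focus knob; this point is the middle of its inner edge, 45 mm from the knob's axis; x points outward. The pointer must stand within 5 mm of it. It is held only by friction (0.25 N m): do not push it.
- lamp_box: blue lamp controller box 120 x 80 x 55 mm fixed to the desk, with the toggle lever on its top. Origin under its centre, x is the direction in which the toggle is to be thrown, z up.
- lamp_switch (a joint): lamp toggle, rad: 0 = off (leaning to the box's -x), 1.0 = fully over to +x (on). Starts near 0, stays where it is left, about 1.1 N at the tip.
- lamp_switch_tip (a point): centre of the yellow ball (26 mm diameter) at the tip of the toggle lever. The lever is 55 mm long and pivots about the box's y axis at a point 77 mm above the desk over the box's centre; the ball stands 125 mm above the desk when off or on (132 mm at mid swing).
- wheel: bystander: blue nylon luggage wheel lying flat, 64 mm diameter, 26 mm high. Origin under its centre.
- cam_a: bystander: flat brass cam plate, about 103 x 58 x 6 mm. Origin on the underside near its middle.
- cam_b: bystander: second brass cam plate, same as cam_a.
- pry_bar: bystander: chunky black iron pry bar, 230 mm long along its x, 26 mm wide, 16 mm thick with one 40 mm high bent end (+x). Origin on the underside near its middle.
- screwdriver: bystander: screwdriver with orange handle, 190 mm long along its x, 26 mm thick handle. Origin on the desk under its middle.
- grease_tin: bystander: upright green grease tin with a white lid, 64 mm diameter, 60 mm high. Origin under its centre.

How it is judged (in metres and radians):
On the way, in this order (a step that is already met when the one before it is completed fails the run):
1. with the carriage still out at the loading end, the lock lies flat in the corner marks on the turntable, tongue along the arrow, let go (x of lock in the frame of turntable between -0.012 and 0.012 m and y of lock in the frame of turntable between -0.012 and 0.012 m and z of lock in the frame of turntable between 0.004 and 0.016 m and angle between the x axis of lock and the x axis of turntable, either way round below 0.14 rad and x of lock_tongue in the frame of turntable above 0.045 m and angle between lock's own z axis and vertical below 0.06 rad and value of joint carriage below 0.08 m and contact force between the fingers and lock below 0.1 N), for 0.2 s.
2. the carriage is fully home against the camera with the lock still lying so (x of lock in the frame of turntable between -0.012 and 0.012 m and y of lock in the frame of turntable between -0.012 and 0.012 m and z of lock in the frame of turntable between 0.004 and 0.016 m and angle between the x axis of lock and the x axis of turntable, either way round below 0.14 rad and x of lock_tongue in the frame of turntable above 0.045 m and angle between lock's own z axis and vertical below 0.06 rad and value of joint carriage above 0.154 m), for 0.2 s.
At the end, for the whole second after the job is handed in: Carriage within 6 mm of home; lock flat, at rest on the turntable, within 12 mm of its centre along and across the arrow and 8 degrees of its line, tongue to the arrow head; turntable within 0.15 rad of the lens; pointer within 5 mm of the index mark; toggle at 0.85 rad or more (all of step 2 and angle between the x axis of turntable and the y axis of bench, either way round below 0.15 rad and horizontal distance between focus_pointer and index_mark below 0.005 m and value of joint lamp_switch above 0.85 rad and linear speed of lock below 0.02 m/s); the robot touches nothing.
It fails at once if the turntable was turned (more than 0.15 rad off the lens) (angle between the x axis of turntable and the y axis of bench, either way round above 0.15 rad).
It fails at once if the lock was rammed onto the turntable (more than 80 N) (contact force between lock and turntable above 80 N).
It fails at once if the lock was let fall (from more than about 10 mm) (contact force between lock and anything else below 0.05 N and linear speed of lock above 0.4 m/s).
It fails at once if the red index tab was moved (more than 4 mm) (distance of index_mark from where it was at the start of the episode above 0.004 m).
It fails at once if a bystander was disturbed (moved more than 20 mm) (distance of any of wheel, cam_a, cam_b, pry_bar, screwdriver, grease_tin from where it was at the start of the episode above 0.02 m).
It also fails if it takes over 61 s, if anything falls off the work surface, if the arm or the gripper's body presses on something with over 40 N, if the wrist force passes 120 N, or if a joint passes its speed limit or range.

ROBOT

A 7-joint arm with a two-finger parallel gripper is mounted at the origin on the work surface. World frame = base frame: x ahead of the robot, y to its left, z up, the work surface at z = 0. Lengths are in mm, angles in rad, forces in N, time in s.
With the tool pointing down it reaches from about 400 to 875 mm from the base axis. Payload 4.4 kg.
Tool frame: the origin (TCP) lies at the very end of the fingers, on their centre line; the grasp point (between the pads) lies 19 mm behind it; z points along the fingers, y is the line along which they close (so a half turn about z gives the same grasp; the last joint's range is limited). The gripper opens to 85 mm and grips with 20 to 120 N. Pads are 22 mm wide; open, the fingers measure 114 mm over their backs; the gripper's body (76 mm by 85 mm) begins 54 mm behind the grasp point. The pads swing forward as they close: fully open they stand 13 mm farther back than shut.
Start: joints at [1.052, 0.628, 0.038, 1.517, -0.027, 0.996, -0.02], TCP at [284.394, -584.498, 231.313] pointing down, gripper open.
Joint ranges: [-3.06, 3.06], [-0.37, 2.12], [-1.25, 1.32], [0.18, 2.47], [-1.1, 4.24], [0.23, 1.98], [-2.94, 2.94]. Speed limits (rad/s): [2.57, 2.57, 3.14, 3.14, 3.14, 3.14, 3.14].

INTERFACE

Orientations are given as [roll, pitch, yaw] about the fixed x, y, z axes, in that order (R = Rz(yaw) Ry(pitch) Rx(roll)).
In Python, from cell import ctrl gives the robot as it stands.
- The arm moves only by the tool step_arm, never from a script. Its argument "series" is a list that holds one entry, the list of rows, each a list of 7 numbers: the turn, a rotation vector about the tool's x, y, z as a fraction of full scale, then the shift along the tool's x, y, z as a fraction of full scale, then the closure, from 0 (fully open) to 1 (shut). In form: [[[ax, ay, az, tx, ty, tz, gripper], ...]]. A call has 1 to 12 rows; each row shifts and turns the commanded pose from where the row before left it, along the tool's axes as they then stand; what a row does not reach is not made up. Full scale, the value 1, is 150 mm for a shift and 45 degrees for a turn. A row lasts 1/10 s, in which the tool goes at most 50 mm and 8.59 degrees, less where a joint would pass 70% of its speed; a pose out of reach is approached as far as the arm can. A call with a number of a shift or a turn outside -1 to 1 is refused whole. A call with a gripper value outside its range is refused whole. The fingers move at their own pace and stop on an object; the grip force is fixed at half the most. Time passes only in rows, so rows that do not move let the fingers close. It gives the time, the measured TCP pose, the force, the opening and the grip force at its end, in the units of the state.
- ctrl.read_state(): the state, without advancing time (a new reading comes with each control period).
- ctrl.get_image(name): name is "scene" or "top" or "wrist"; returns a dict with "img" (384x512x3 uint8, red, green, blue), "fx", "fy", "cx", "cy" (pixels), "R" (3x3) and "t" (3): a world point X has camera coordinates R X + t. Camera axes: x right, y down, z forward; pixel columns grow to the right and rows downward; lengths in mm; the calibration is good to about 2 mm. A picture is of the moment at which its call begins. There is no depth.
- ctrl.finish_job(): hands the job in; it is judged then, once.
Trained networks look in a picture, given as the dict that the camera call returned (one of the last four; its "shot" number tells which), for a name from the list of things; names that differ only in an ending like _2 or _b are one class to them, and where a whole thing is asked for, a point or a joint stands for the part that bears it (a point fixed in the world has none). Each returns a list of dicts, best first, with "score" (0 to 1); they miss things now and then, are a little off and sometimes report something else, mostly with a low value. They report only what shows in the picture. A call takes as long as a camera call.
- ctrl.recognise(picture, thing): "centre" ([column, row] in pixels, amid what is visible of it).
The state is a dict: "clock": time; "qpos": joint angles; "qd": joint speeds; "tau": joint torques, N m; "eef_pos": TCP position; "tool_rot": TCP orientation; "force": force on the tool from outside, world axes, zero at the start; "torque": the same for the moment, N m; "width": finger opening in mm; "gripper_force": force on a finger pad.
Only numpy, scipy, OpenCV 4.12 (cv2) and the standard library are available. Lean on these libraries where they do the work, as an engineer would, in place of code of your own. Each camera call takes 0.05 s, during which the arm holds its last target. There are 200 camera calls.

## Working session

There is one attempt and no reset: what is moved stays moved. The work goes in short steps, Python scripts to look and compute and a tool call to move; the robot and the scene stay as the last step left them, time stands still between calls to the robot, and variables do not carry over. Pictures are saved under pics/ and viewed, at most 10 in all, crops included, and the job is handed in when it is done.

Besides the shell and the picture viewer there is one more tool, called by a JSON object that holds its "method" and its "body". step_arm: Moves the arm, as the interface text tells. Shift numbers are shares of 150 mm and turn numbers shares of 45 degrees, none past 1 either way. Its arguments: {"type":"object","properties":{"series":{"type":"array","items":{"type":"array","items":{"type":"array","items":{"type":"number","minimum":-1,"maximum":1}}}}},"required":["series"]}

```bash
mkdir -p pics; ls; cat > h.py <<'E'
import numpy as np, cv2
from cell import ctrl
from scipy.spatial.transform import Rotation as Ro
def ray(p,u,v):
    d=p["R"].T@np.array([(u-p["cx"])/p["fx"],(v-p["cy"])/p["fy"],1.]); return -p["R"].T@p["t"],d
def at(p,u,v,z):
    o,d=ray(p,u,v); return (o+d*(z-o[2])/d[2])
def proj(p,X):
    c=p["R"]@np.array(X,float)+p["t"]; return p["fx"]*c[0]/c[2]+p["cx"],p["fy"]*c[1]/c[2]+p["cy"]
def save(p,n,crop=None,s=1):
    im=p["img"][:,:,::-1]
    if crop: im=im[crop[1]:crop[3],crop[0]:crop[2]]
    cv2.imwrite("pics/"+n,cv2.resize(im,None,fx=s,fy=s,interpolation=cv2.INTER_CUBIC))
E
python3 - <<'E'
from h import *
np.set_printoptions(precision=1,suppress=True)
p=ctrl.get_image("top"); save(p,"top1.png",s=1.56)
H={"lock":15,"lock_tongue":15,"carriage_grip":120,"turntable":74,"focus_grip":195,"focus_pointer":159,"index_mark":155,"lamp_switch_tip":125,"lamp_box":55,"bench":60,"grease_tin":60,"wheel":26,"pry_bar":10,"cam_a":6,"screwdriver":13}
for n,z in H.items():
    for r in ctrl.recognise(p,n)[:2]: print(n,round(r["score"],2),np.array(r["centre"]),at(p,*r["centre"],z))
q=ctrl.get_image("scene"); save(q,"sc1.png",s=1.56)
s=ctrl.read_state(); print(s["eef_pos"],s["tool_rot"],s["width"],s["clock"]); print(-p["R"].T@p["t"],p["fx"])
E
```

```text
pics
lock 0.68 [138.1 216.2] [474.4 373.9  15. ]
lock_tongue 0.64 [135.8 215.8] [475.6 381.9  15. ]
carriage_grip 0.67 [217.1 195.6] [537.   97.6 120. ]
turntable 0.6 [225.9 198. ] [535.4  72.2  74. ]
focus_grip 0.92 [312.8 203.6] [ 508.6 -199.8  195. ]
focus_pointer 0.78 [316.1 204.8] [ 509.1 -214.3  159. ]
focus_pointer 0.31 [250.5 198.9] [523.7 -10.2 159. ]
lamp_box 0.73 [329.5 253.8] [ 359.9 -271.2   55. ]
lamp_box 0.6 [373.9 203.6] [ 528.1 -419.3   55. ]
bench 0.87 [250.1 198.7] [536.2  -7.5  60. ]
bench 0.61 [315.3 202.3] [ 528.2 -224.1   60. ]
grease_tin 0.69 [216.  136.6] [746.2 112.5  60. ]
wheel 0.73 [276.3 136.1] [760.3 -93.4  26. ]
wheel 0.46 [216.6 135.9] [757.4 113.6  26. ]
pry_bar 0.7 [255.7 242.7] [392.6 -28.8  10. ]
cam_a 0.93 [328.2 257.3] [ 348.5 -274.3    6. ]
cam_a 0.52 [167.6 138. ] [751.9 287.3   6. ]
screwdriver 0.66 [136.8 216. ] [475.2 378.9  13. ]
screwdriver 0.49 [190.5 252.8] [354.4 190.5  13. ]
[ 284.4 -584.5  231.3] [ 3.1 -0.   0.5] 85.62373003755128 0.85
[ 347.3  -29.5 1631.2] 475.5799847001636
```

View pics/top1.png

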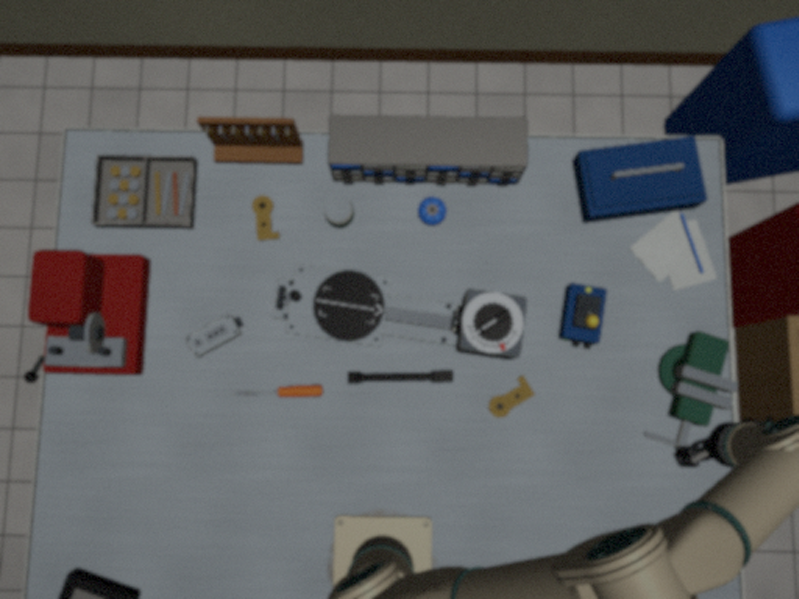

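View pics/sc1.png

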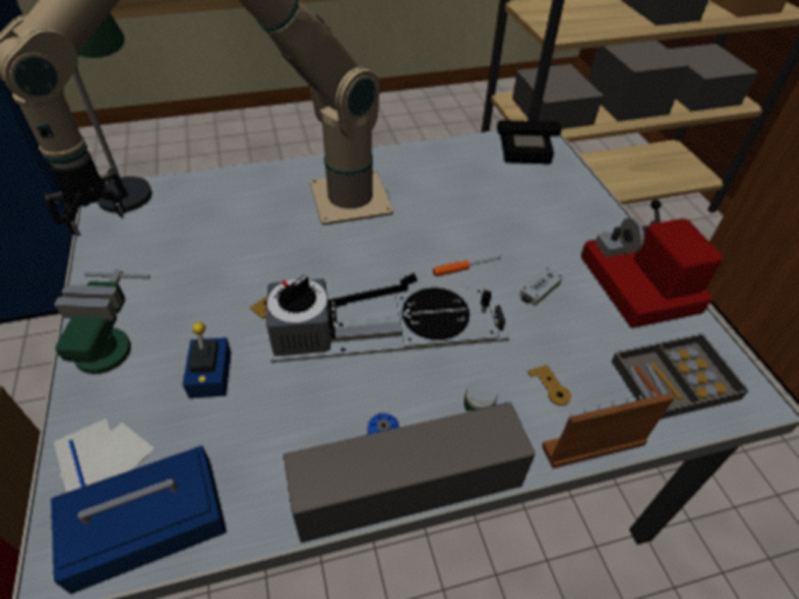

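The top view shows the lock at view pixel (214,335) with its tongue at (239,321). The turntable is at (349,305), the knob at (492,321) and its red tab at (502,348). The toggle ball at (593,321) leans toward -x world. First I square up the tool and rise over the lamp box.

{"method": "step_arm", "body": {"series": [[[0,0,0.16,0,0,0,1],[0,0,0.16,0,0,0,1],[0,0,0.16,0,0,0,1],[0,0,0.16,0,0,0,1],[0,0,0,0.3,-0.3,-0.1,1],[0,0,0,0.3,-0.3,-0.1,1],[0,0,0,0.3,-0.2,-0.1,1],[0,0,0,0,0,0,1],[0,0,0,0,0,0,1]]]}}

```text
clock: 1.75
eef_pos: [399.6, -493.5, 268.0]
tool_rot: [3.141, -0.001, -0.046]
force: [-1.6, -0.3, -0.3]
width: -0.0
gripper_force: 0.0
```

```bash
python3 - <<'E'
from h import *
np.set_printoptions(precision=3,suppress=True)
s=ctrl.read_state(); print(s["eef_pos"],s["tool_rot"],s["width"],s["clock"],s["force"])
p=ctrl.get_image("wrist"); save(p,"w1.png",s=1.2)
print(-p["R"].T@p["t"],p["R"],p["fx"])
for n,z in {"lamp_switch_tip":125,"lamp_box":55,"focus_grip":183,"focus_pointer":159,"index_mark":159}.items():
    for r in ctrl.recognise(p,n)[:2]: print(n,round(r["score"],2),np.array(r["centre"]),at(p,*r["centre"],z))
E
```

```text
[ 399.621 -493.513  267.988] [ 3.141 -0.001 -0.046] -0.04138459959956435 1.75 [-1.556 -0.328 -0.31 ]
[ 466.373 -496.364  409.719] [[-0.045 -0.999  0.001]
 [-0.963  0.044  0.266]
 [-0.266  0.011 -0.964]] 293.2388264293413
lamp_switch_tip 0.74 [170.7  57.9] [ 515.618 -420.33   125.   ]
lamp_box 0.7 [191.5  49.5] [ 535.215 -425.684   55.   ]
```

View pics/w1.png

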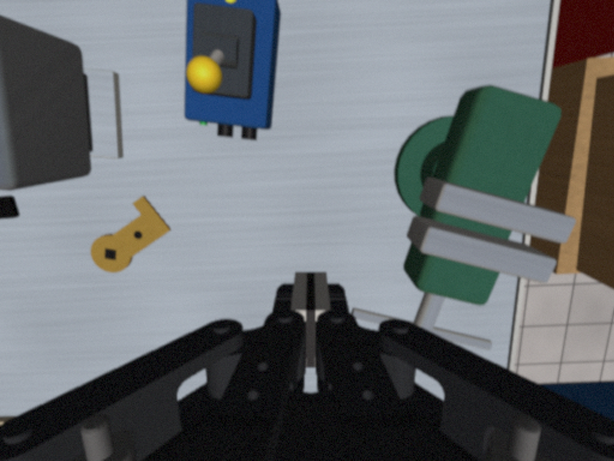

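The wrist view shows the ball at view (204,75) and the box's near edge from (185,118) to (270,128). I work out the box direction from that edge.

```bash
python3 - <<'E'
from h import *
np.set_printoptions(precision=3,suppress=True)
p=ctrl.get_image("wrist")
a,b=at(p,185/1.2,118/1.2,55),at(p,270/1.2,128/1.2,55); c=at(p,279/1.2,8/1.2,55)
print(a,b,c,np.linalg.norm(b-a)); print("x dir deg", np.degrees(np.arctan2(*(c-b)[[1,0]])),np.degrees(np.arctan2((a-b)[1],(a-b)[0]))-90)
print("ball",at(p,204/1.2,75/1.2,125), ctrl.read_state()["eef_pos"])
E
```

```text
[ 482.986 -379.848   55.   ] [ 469.623 -460.483   55.   ] [ 571.255 -476.835   55.   ] 81.73478640130338
x dir deg -9.140417418707475 -9.409438195432514
ball [ 508.766 -422.001  125.   ] [ 396.695 -495.263  267.383]
```

{"method": "step_arm", "body": {"series": [[[0,0,0.147,0,0,0,1],[0,0,0,0.067,-0.098,0,1],[0,0,0,0.067,-0.098,0,1],[0,0,0,0.067,-0.098,0.15,1],[0,0,0,0.067,-0.098,0.15,1],[0,0,0,0.067,-0.098,0.15,1],[0,0,0,0.067,-0.098,0.15,1],[0,0,0,0,0,0.15,1],[0,0,0,0,0,0.15,1],[0,0,0,0,0,0.1,1],[0,0,0,0,0,0,1]]]}}

```text
clock: 3.2
eef_pos: [471.8, -415.1, 115.5]
tool_rot: [-3.139, 0.003, -0.163]
force: [0.6, -0.6, 0.7]
width: -0.0
gripper_force: 0.0
```

```bash
python3 - <<'E'
from h import *
np.set_printoptions(precision=3,suppress=True)
p=ctrl.get_image("wrist")
for r in ctrl.recognise(p,"lamp_switch_tip")[:2]: print(round(r["score"],2),np.array(r["centre"]),at(p,*r["centre"],125))
s=ctrl.read_state(); print(s["eef_pos"],s["tool_rot"])
E
```

```text
0.81 [249.8 165.1] [ 514.925 -418.215  125.   ]
[ 472.616 -417.203  118.028] [ 3.142 -0.001 -0.164]
```

{"method": "step_arm", "body": {"series": [[[0,0,0,0,-0.025,0,1],[0,0,0,0.067,0,0,1],[0,0,0,0.067,0,0,1],[0,0,0,0.067,0,0,1],[0,0,0,0.067,0,0,1],[0,0,0,0.067,0,0,1],[0,0,0,0.067,0,0,1],[0,0,0,0.04,0,0,1],[0,0,0,0.02,0,0,1],[0,0,0,0,0,0,1]]]}}

```text
clock: 4.3
eef_pos: [541.4, -425.0, 117.2]
tool_rot: [-3.141, -0.0, -0.165]
force: [-1.2, -0.8, -0.6]
width: 0.2
gripper_force: 0.0
```

{"method": "step_arm", "body": {"series": [[[0,0,0,0.02,0,0,1],[0,0,0,0.02,0,0,1],[0,0,0,0.02,0,0,1],[0,0,0,0,0,0,1]]]}}

```text
clock: 4.7
eef_pos: [542.1, -425.4, 117.2]
tool_rot: [-3.138, 0.015, -0.167]
force: [-15.4, 6.0, 9.0]
width: 0.1
gripper_force: 8.0
```

Toggle is against its stop. I back off, rise and move to look at the knob.

{"method": "step_arm", "body": {"series": [[[0,0,0,-0.1,0,0,1],[0,0,0,-0.2,0,0,1],[0,0,0,-0.1,0,-0.28,1],[0,0,0,-0.1,0,-0.28,1],[0,0,0,-0.1,-0.1,-0.28,0],[0,0,0,-0.1,-0.2,-0.28,0],[0,0,0,-0.1,-0.25,-0.2,0],[0,0,0,-0.1,-0.25,-0.1,0],[0,0,0,0,-0.25,0,0],[0,0,0,0,-0.25,0,0],[0,0,0,0,0,0,0],[0,0,0,0,0,0,0]]]}}

```text
clock: 5.9
eef_pos: [450.0, -214.0, 328.2]
tool_rot: [3.141, -0.002, -0.163]
force: [-0.5, -1.0, -0.3]
width: 85.4
gripper_force: 0.0
```

```bash
python3 - <<'E'
from h import *
np.set_printoptions(precision=3,suppress=True)
p=ctrl.get_image("wrist");save(p,"w2.png",s=1.5)
s=ctrl.read_state(); print(s["eef_pos"],s["tool_rot"])
for n,z in {"lamp_switch_tip":125,"focus_grip":183,"focus_pointer":159,"index_mark":159,"turntable":74}.items():
    for r in ctrl.recognise(p,n)[:2]: print(n,round(r["score"],2),np.array(r["centre"]),at(p,*r["centre"],z))
E
```

```text
[ 449.636 -215.176  328.017] [ 3.141 -0.001 -0.166]
lamp_switch_tip 0.57 [433.6  34.1] [ 563.903 -421.611  125.   ]
focus_grip 0.8 [251.1 122.8] [ 506.544 -216.338  183.   ]
focus_pointer 0.85 [248.7 124.2] [ 504.781 -212.954  159.   ]
index_mark 0.53 [273.6 167. ] [ 456.253 -231.734  159.   ]
index_mark 0.17 [ 47.6 130.5] [532.238  -5.598 159.   ]
turntable 0.7 [ 38.5 131.4] [537.559  66.572  74.   ]
```

View pics/w2.png

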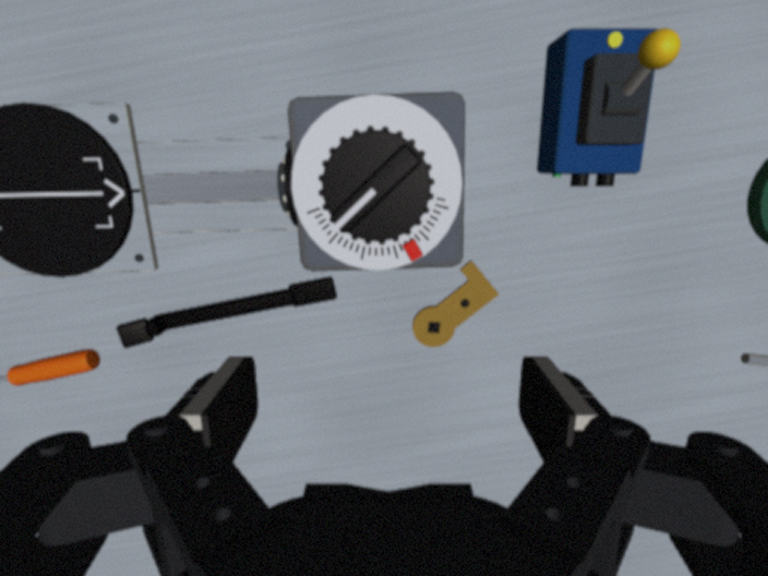

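The toggle is now leaning to the on side. The knob centre is at view (377,183), its bar runs from (335,228) at the white pointer to (412,150), and the red tab's inner edge is at (410,243).

```bash
python3 - <<'E'
from h import *
np.set_printoptions(precision=1,suppress=True)
p=ctrl.get_image("wrist")
f=lambda u,v,z: at(p,u/1.5,v/1.5,z)[:2]
C=f(377,184,159); D=f(377,182,150)
a=f(335,228,195); b=f(412,153,195); w=f(374,191,195)
print("centre",C,D,(a+b)/2)
an=lambda d:np.degrees(np.arctan2(d[1],d[0]))
print("pointer",an(a-b),an(a-w), np.linalg.norm(a-b))
for z in (150,156):
    t=f(413,250,z)
    for c in (C,D): print("tab",t,an(t-c),np.linalg.norm(t-c))
for n,q in (("rail1",[(150,142),(280,137)]),("rail2",[(150,235),(285,228)])): print(n,an(f(*q[0],40)-f(*q[1],40)))
print("arrow",an(f(122,193,74)-f(0,196,74)))
# red mask centroid, skirt
im=p["img"].astype(int); m=(im[...,0]>150)&(im[...,1]<80)&(im[...,2]<80); m[:130]=0;m[200:]=0;m[:,:230]=0;m[:,320:]=0
v,u=np.nonzero(m); print(len(u),u.mean(),v.mean()); t=at(p,u.mean(),v.mean(),154)[:2]; print(t,an(t-C),np.linalg.norm(t-C))
E
```

```text
centre [ 504.7 -217.8] [ 505.8 -217.7] [ 502.1 -215.4]
pointer 123.83764691543016 123.1076192738117 65.08276137034869
tab [ 453.5 -235.5] -160.9234483648525 54.22009696017022
tab [ 453.5 -235.5] -161.25836188503436 55.22025006009681
tab [ 454.6 -235.3] -160.6834791899382 53.06936323377324
tab [ 454.6 -235.3] -161.02996073548616 54.06820092194311
rail1 82.55792785551499
rail2 83.42384774104436
arrow -98.15643690135825
90 272.76666666666665 165.44444444444446
[ 456.  -232.8] -162.8085940969552 50.950190252526006
```

{"method": "step_arm", "body": {"series": [[[0,0,0,0.12,-0.017,0,0.4],[0,0,0,0.12,-0.017,0,0.4],[0,0,0,0.12,-0.017,0,0.4],[0,0,0.174,0,0,0,0.4],[0,0,0.174,0,0,0,0.4],[0,0,0.174,0,0,0,0.4],[0,0,0.174,0,0,0,0.4],[0,0,0.174,0,0,0.2,0.4],[0,0,0.174,0,0,0.2,0.4],[0,0,0,0,0,0.2,0.4],[0,0,0,0,0,0,0.4],[0,0,0,0,0,0,0.4]]]}}

```text
clock: 7.45
eef_pos: [504.0, -216.3, 237.8]
tool_rot: [3.141, 0.0, -0.986]
force: [0.4, -0.0, -0.2]
width: 51.3
gripper_force: 0.0
```

```bash
python3 - <<'E'
from h import *
np.set_printoptions(precision=3,suppress=True)
p=ctrl.get_image("wrist");save(p,"w3.png",s=1.5)
s=ctrl.read_state(); print(s["eef_pos"],s["tool_rot"],s["qpos"],s["width"])
E
```

```text
[ 504.737 -216.648  238.671] [-3.141 -0.002 -0.986] [ 0.106  0.496  0.371  1.802 -0.225  0.883 -1.977] 51.51582472963243
```

View pics/w3.png

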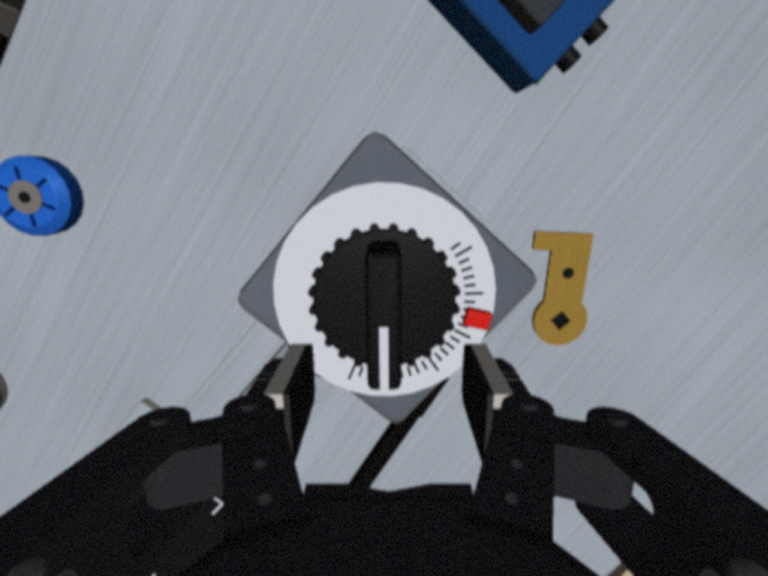

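The bar is centred between the fingers, vertical at column 384, and the tab's inner edge is at (464,317). I descend and grip while computing the turn.

```bash
python3 - <<'E'
from h import *
np.set_printoptions(precision=2,suppress=True)
p=ctrl.get_image("wrist")
f=lambda u,v,z: at(p,u/1.5,v/1.5,z)[:2]
an=lambda d:np.degrees(np.arctan2(d[1],d[0]))
C=f(385,294,159); B=(f(384,242,195)+f(384,388,195))/2; print(C,B)
print("ptr",an(f(384,388,195)-f(384,242,195)), an(f(384,388,195)-f(384,327,195)))
# dial centre via white disc
print(f(385,289,150))
for z in (150,156): 
    for c in (C,f(385,289,150)): print(an(f(464,317,z)-c)+360,np.linalg.norm(f(464,317,z)-c),an(f(478,319,z)-c)+360)
E
```

```text
[ 506.98 -218.38] [ 506.68 -217.49]
ptr 123.46867549995262 123.4686754999526
[ 507.14 -218.54]
193.63069495123696 46.428449074757154 195.28702197414222
193.3891872860258 46.55357072694925 195.07629583266421
195.65447624808763 44.71133672883377 197.03281506911404
195.3982081772 44.8294858067969 196.81066006302922
```

{"method": "step_arm", "body": {"series": [[[0,0,0,0,0,0.12,0.4],[0,0,0,0,0,0.12,0.4],[0,0,0,0,0,0.12,0.4],[0,0,0,0,0,0.08,0.4],[0,0,0,0,0,0.04,0.4],[0,0,0,0,0,0,1],[0,0,0,0,0,0,1],[0,0,0,0,0,0,1],[0,0,0,0,0,0,1],[0,0,0,0,0,0,1]]]}}

```text
clock: 8.55
eef_pos: [505.8, -215.6, 166.6]
tool_rot: [-3.139, -0.002, -0.985]
force: [3.3, 3.3, 6.0]
width: 15.0
gripper_force: 60.5
```

{"method": "step_arm", "body": {"series": [[[0,0,-0.162,0,0,0,1],[0,0,-0.162,0,0,0,1],[0,0,-0.162,0,0,0,1],[0,0,-0.162,0,0,0,1],[0,0,-0.162,0,0,0,1],[0,0,-0.162,0,0,0,1],[0,0,-0.162,0,0,0,1],[0,0,-0.162,0,0,0,1],[0,0,-0.162,0,0,0,1],[0,0,-0.162,0,0,0,1],[0,0,0,0,0,0,1],[0,0,0,0,0,0,1]]]}}

```text
clock: 9.75
eef_pos: [506.4, -214.0, 166.6]
tool_rot: [-3.141, -0.005, 0.289]
force: [4.3, 6.6, 5.6]
width: 14.6
gripper_force: 60.6
```

{"method": "step_arm", "body": {"series": [[[0,0,0,0,0,0,0.4],[0,0,0,0,0,0,0.4],[0,0,0,0,0,0,0.4],[0,0,0,0,0,-0.1,0.4],[0,0,0,0,0,-0.2,0.4],[0,0,0,0,0,-0.2,0.4],[0,0,0,0,0,0,0.4],[0,0,0,0,0,0,0.4]]]}}

```text
clock: 10.55
eef_pos: [503.7, -216.4, 240.7]
tool_rot: [3.141, -0.0, 0.286]
force: [-0.9, -0.1, -0.5]
width: 51.1
gripper_force: 0.0
```

```bash
python3 - <<'E'
from h import *
np.set_printoptions(precision=3,suppress=True)
p=ctrl.get_image("wrist");save(p,"w4.png",(100,80,420,300),s=2.5)
s=ctrl.read_state(); print(s["eef_pos"],s["tool_rot"],s["qpos"],s["width"])
E
```

```text
[ 503.115 -216.04   239.87 ] [-3.141  0.001  0.287] [ 0.385  0.471 -0.045  1.794  0.027  0.879 -0.957] 51.227427295873134
```

View pics/w4.png

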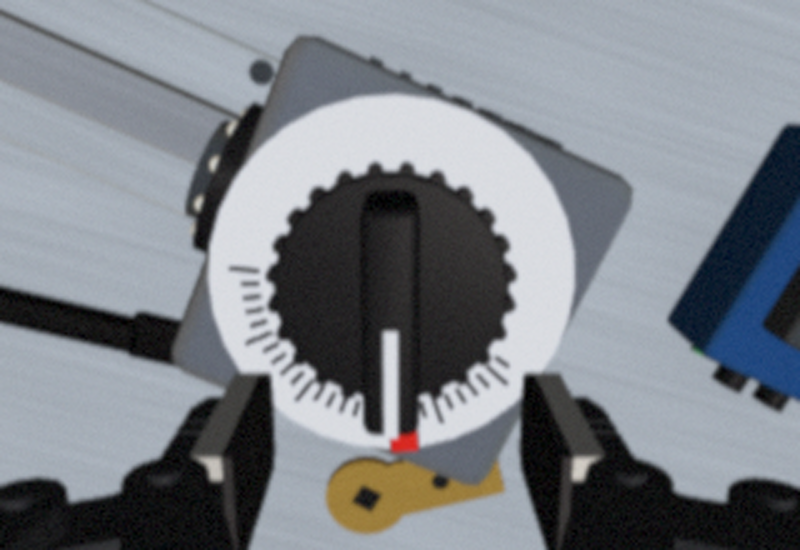

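The pointer is at column 390 and the tab at 405, so it needs about 5° more anticlockwise. I regrip and turn.

{"method": "step_arm", "body": {"series": [[[0,0,0,0,0,0.15,0.4],[0,0,0,0,0,0.15,0.4],[0,0,0,0,0,0.12,0.4],[0,0,0,0,0,0.06,0.4],[0,0,0,0,0,0,1],[0,0,0,0,0,0,1],[0,0,0,0,0,0,1],[0,0,0,0,0,0,1],[0,0,-0.06,0,0,0,1],[0,0,-0.055,0,0,0,1],[0,0,0,0,0,0,1],[0,0,0,0,0,0,1]]]}}

```text
clock: 11.8
eef_pos: [503.9, -214.9, 169.0]
tool_rot: [-3.141, -0.0, 0.377]
force: [-1.3, 5.4, 3.8]
width: 14.7
gripper_force: 59.9
```

{"method": "step_arm", "body": {"series": [[[0,0,0,0,0,0,0.4],[0,0,0,0,0,0,0.4],[0,0,0,0,0,0,0.4],[0,0,0,0,0,-0.1,0.4],[0,0,0,0,0,-0.2,0.4],[0,0,0,0,0,-0.2,0.4],[0,0,0,0,0,0,0.4],[0,0,0,0,0,0,0.4]]]}}

```text
clock: 12.6
eef_pos: [504.3, -216.4, 244.1]
tool_rot: [3.14, -0.001, 0.377]
force: [-0.3, -0.8, 0.8]
width: 50.9
gripper_force: 0.0
```

```bash
python3 - <<'E'
from h import *
np.set_printoptions(precision=3,suppress=True)
p=ctrl.get_image("wrist");save(p,"w5.png",(180,130,340,280),s=4)
s=ctrl.read_state(); print(s["eef_pos"],s["tool_rot"],s["qpos"],s["width"])
E
```

```text
[ 503.614 -216.098  243.136] [3.142 0.    0.377] [ 0.405  0.468 -0.075  1.789  0.044  0.887 -0.884] 51.03132349574192
```

View pics/w5.png

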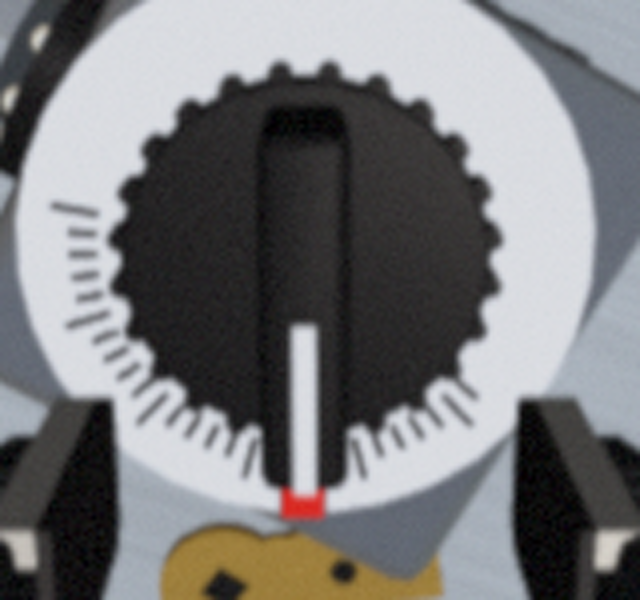

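The pointer is now in line with the tab. Next I travel to the lock.

{"method": "step_arm", "body": {"series": [[[0,0,0,0.05,-0.13,-0.1,0],[0,0,0,0.108,-0.283,-0.1,0],[0,0,0,0.108,-0.283,0,0],[0,0,0,0.108,-0.283,0,0],[0,0,0,0.108,-0.283,0,0],[0,0,0,0.108,-0.283,0,0],[0,0,0,0.108,-0.283,0,0],[0,0,0,0.108,-0.283,0,0],[0,0,0,0.108,-0.283,0,0],[0,0,0,0.108,-0.283,0,0],[0,0,0,0.108,-0.283,0,0],[0,0,0,0.108,-0.283,0,0]]]}}

```text
clock: 13.85
eef_pos: [496.6, 306.0, 271.9]
tool_rot: [3.141, 0.002, 0.377]
force: [1.9, -0.3, -0.3]
width: 85.4
gripper_force: 0.0
```

{"method": "step_arm", "body": {"series": [[[0,0,-0.181,0,0,0,0],[0,0,-0.181,0,0,0,0],[0,0,-0.181,0,0,0,0],[0,0,-0.181,0,0,0,0],[0,0,-0.181,0,0,0,0],[0,0,-0.181,0,0,0,0],[0,0,-0.181,0,0,0,0],[0,0,-0.181,0,0,0,0],[0,0,-0.181,0,0,0,0],[0,0,-0.181,0,0,0,0],[0,0,-0.181,0,0,0,0],[0,0,-0.181,0,0,0,0]]]}}

```text
clock: 15.05
eef_pos: [496.9, 304.2, 271.9]
tool_rot: [-3.139, -0.0, 2.089]
force: [0.1, -0.0, -0.0]
width: 85.6
gripper_force: 0.0
```

```bash
python3 - <<'E'
from h import *
np.set_printoptions(precision=3,suppress=True)
p=ctrl.get_image("wrist");save(p,"w6.png",s=1.5)
s=ctrl.read_state(); print(s["eef_pos"],s["tool_rot"],s["qpos"],s["width"],s["clock"])
for n,z in {"lock":30,"lock_tongue":15,"turntable":74,"carriage_grip":120}.items():
    for r in ctrl.recognise(p,n)[:2]: print(n,round(r["score"],2),np.array(r["centre"]),at(p,*r["centre"],z))
E
```

```text
[496.904 304.085 271.765] [-3.139 -0.     2.094] [-0.204  0.55  -0.623  1.646  0.355  1.064 -0.409] 85.13050090633392 15.1
lock 0.74 [274.  105.1] [475.565 378.276  30.   ]
lock_tongue 0.7 [275.9 103.9] [477.421 381.392  15.   ]
turntable 0.93 [206.6 304.3] [526.124 110.487  74.   ]
carriage_grip 0.7 [228.2 289.6] [530.192 174.406 120.   ]
```

View pics/w6.png

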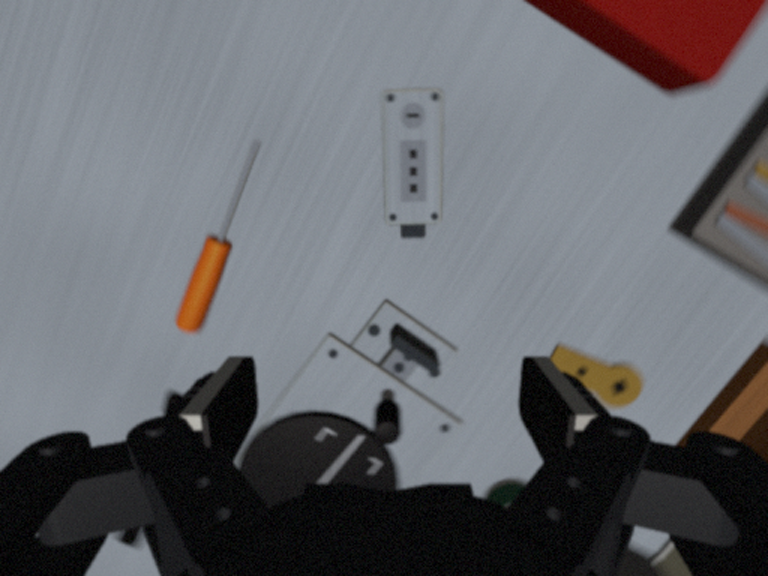

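The lock is face up and almost aligned with the tool: top-face corners are near (384,90), (443,90), (442,222) and (386,222), with the tongue end at (413,237).

```bash
python3 - <<'E'
from h import *
np.set_printoptions(precision=2,suppress=True)
p=ctrl.get_image("wrist")
f=lambda u,v,z: at(p,u/1.5,v/1.5,z)[:2]
q=[(384,90),(443,89),(442,222),(386,223)]
P=[f(*c,30) for c in q]; C=sum(P)/4
d=(P[2]+P[3]-P[0]-P[1])/2; print("centre",C,"len",np.linalg.norm(d),"wid",np.linalg.norm(P[1]-P[0]),np.linalg.norm(P[2]-P[3]),"dir",np.degrees(np.arctan2(d[1],d[0])))
t=f(413,237,15);print("tongue",t,np.linalg.norm(t-C), np.degrees(np.arctan2(*(t-C)[::-1])))
s=ctrl.read_state(); y=s["tool_rot"][2]; e=C-s["eef_pos"][:2]; print(s["eef_pos"],np.degrees(y)); 
print("tx,ty mm",e@[np.cos(y),np.sin(y)],e@[np.sin(y),-np.cos(y)])
E
```

```text
centre [479.22 379.37] len 106.85058386046794 wid 47.548515117034746 48.74317193447092 dir -59.62363135704692
tongue [513.72 320.26] 68.43859582181352 -59.73174077718342
[497.19 304.57 272.96] 119.2232607591566
tx,ty mm 74.04820845716712 20.83730025229049
```

{"method": "step_arm", "body": {"series": [[[0,0,-0.02,0.12,0.035,0,0],[0,0,0,0.12,0.035,0,0],[0,0,0,0.12,0.035,0.1,0],[0,0,0,0.134,0.034,0.2,0],[0,0,0,0,0,0.25,0],[0,0,0,0,0,0.25,0],[0,0,0,0,0,0.25,0],[0,0,0,0,0,0.25,0],[0,0,0,0,0,0.15,0],[0,0,0,0,0,0.1,0],[0,0,0,0,0,0,0],[0,0,0,0,0,0,0]]]}}

```text
clock: 16.55
eef_pos: [478.7, 380.0, 41.8]
tool_rot: [3.14, -0.0, 2.099]
force: [0.3, 1.0, -0.0]
width: 85.4
gripper_force: 0.0
```

```bash
python3 - <<'E'
from h import *
np.set_printoptions(precision=2,suppress=True)
s=ctrl.read_state(); print(s["eef_pos"],s["tool_rot"],np.degrees(s["tool_rot"][2]))
E
```

```text
[478.68 380.03  41.76] [ 3.14 -0.    2.1 ] 120.24135965887753
```

{"method": "step_arm", "body": {"series": [[[0,0,0,0,0,0.1,0],[0,0,0,0,0,0.1,0],[0,0,0,0,0,0.03,0],[0,0,0,0,0,0,1],[0,0,0,0,0,0,1],[0,0,0,0,0,0,1],[0,0,0,0,0,0,1],[0,0,0,0,0,0,1]]]}}

```text
clock: 17.35
eef_pos: [478.6, 379.8, 7.2]
tool_rot: [3.141, -0.0, 2.099]
force: [0.1, 0.1, 2.6]
width: 49.0
gripper_force: 64.9
```

{"method": "step_arm", "body": {"series": [[[0,0,0,0,0,-0.05,1],[0,0,0,0,0,-0.1,1],[0,0,0,0,0,-0.2,1],[0,0,0,0,0,-0.25,1],[0,0,0,0,0,-0.25,1],[0,0,0,0,0,-0.25,1],[0,0,0,0,0,-0.25,1],[0,0,0,0,0,-0.2,1],[0,0,0,0,0,0,1]]]}}

```text
clock: 18.25
eef_pos: [479.8, 381.5, 244.6]
tool_rot: [3.132, -0.002, 2.099]
force: [1.9, 0.6, -3.6]
width: 48.7
gripper_force: 64.3
```

{"method": "step_arm", "body": {"series": [[[0,0,0.12,0,0,0,1],[0,0,0.12,0,0,0,1],[0,0,0.12,0,0,0,1],[0,0,0.12,0,0,0,1],[0,0,0.12,0,0,0,1],[0,0,0.12,0,0,0,1],[0,0,0.12,0,0,0,1]]]}}

```text
clock: 18.95
eef_pos: [477.4, 378.4, 237.8]
tool_rot: [-3.14, 0.002, 1.436]
force: [0.1, -0.4, -3.9]
width: 49.1
gripper_force: 64.1
```

```bash
python3 - <<'E'
from h import *
np.set_printoptions(precision=2,suppress=True)
p=ctrl.get_image("top")
g=p["img"].max(2).astype(np.uint8)
m=(g<60).astype(np.uint8); m=cv2.morphologyEx(m,cv2.MORPH_CLOSE,np.ones((5,5)))
c,_=cv2.findContours(m,cv2.RETR_EXTERNAL,cv2.CHAIN_APPROX_NONE)
for k in c:
    (x,y),r=cv2.minEnclosingCircle(k)
    if cv2.contourArea(k)>60 and 190<x<330 and 150<y<240:
        h=cv2.convexHull(k); e=cv2.fitEllipse(h) if len(h)>5 else None
        print(x,y,r,e, at(p,x,y,74), at(p,*e[0],74) if e else '')
save(p,"top2.png",(190,150,350,250),s=5)
s=ctrl.read_state(); print(s["eef_pos"],np.degrees(s["tool_rot"][2]),s["width"])
E
```

```text
315.6156921386719 205.8801727294922 10.999580383300781 ((315.5898132324219, 205.78005981445312), (21.511722564697266, 21.782047271728516), 106.1552505493164) [ 514.8  -223.42   74.  ] [ 515.13 -223.33   74.  ]
222.8918914794922 195.51351928710938 21.875789642333984 ((222.98507690429688, 195.53843688964844), (43.12577819824219, 43.52735137939453), 20.184986114501953) [543.45  82.35  74.  ] [543.37  82.04  74.  ]
[477.41 378.5  237.92] 82.0648449710788 48.76120638520163
```

{"method": "step_arm", "body": {"series": [[[0,0,0,-0.15,0.04,0,1],[0,0,0,-0.28,0.075,0,1],[0,0,0,-0.28,0.075,0,1],[0,0,0,-0.28,0.075,0,1],[0,0,0,-0.28,0.075,0,1],[0,0,0,-0.28,0.075,0,1],[0,0,0,-0.28,0.075,0,1],[0,0,0,-0.28,0.075,0,1],[0,0,0,-0.28,0.075,0,1],[0,0,0,-0.28,0.03,0,1],[0,0,0,0,0,0,1],[0,0,0,0,0,0,1]]]}}

```text
clock: 20.2
eef_pos: [524.5, -32.2, 238.3]
tool_rot: [-3.14, 0.0, 1.437]
force: [0.4, 0.7, -3.4]
width: 48.7
gripper_force: 64.1
```

```bash
python3 - <<'E'
from h import *
np.set_printoptions(precision=2,suppress=True)
p=ctrl.get_image("wrist");save(p,"w7.png",s=1.5)
np.savez("w7.npz",**p)
s=ctrl.read_state(); print(s["eef_pos"],np.degrees(s["tool_rot"]),s["width"],s["clock"])
for n,z in {"turntable":74,"carriage_grip":120}.items():
    for r in ctrl.recognise(p,n)[:2]: print(n,round(r["score"],2),np.array(r["centre"]),at(p,*r["centre"],z))
E
```

```text
[524.73 -30.51 238.55] [-179.93   -0.04   82.5 ] 48.98611472624057 20.25
turntable 0.74 [264.6  60.6] [544.55  80.13  74.  ]
carriage_grip 0.93 [263.   67.1] [540.93  68.55 120.  ]
```

View pics/w7.png

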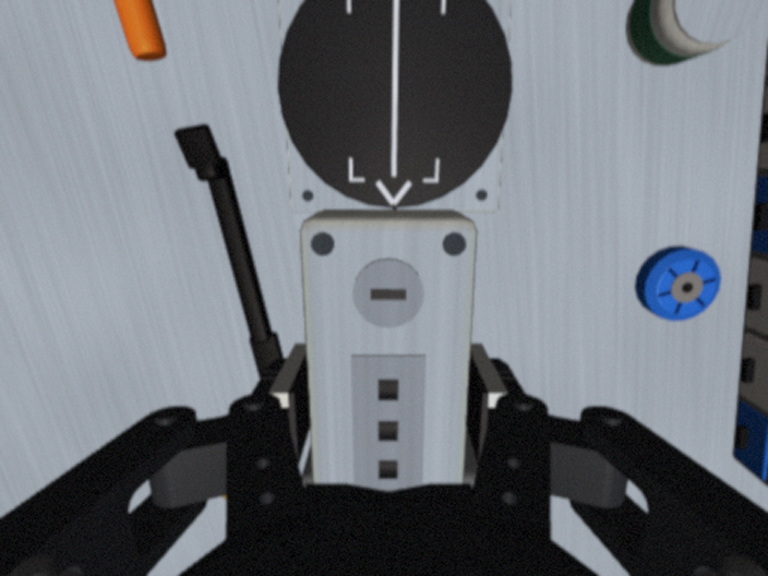

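The turntable disc spans columns 279 to 512 around row 85. The arrow line is at column 395 with its head at (394,205), and the lower corner marks are at (351,181) and (438,181). The held lock's far edge runs along row 225, columns 302 to 475.

```bash
python3 - <<'E'
from h import *
np.set_printoptions(precision=2,suppress=True)
p=dict(np.load("w7.npz")); 
s=ctrl.read_state()
f=lambda u,v,z: at(p,u/1.5,v/1.5,z)[:2]
an=lambda d:np.degrees(np.arctan2(d[1],d[0]))
# disc: contour fit on rectified points
g=p["img"].max(2); m=(g<75).astype(np.uint8); m[:, :180]=0; m[:,346:]=0; m[139:]=0
m=cv2.morphologyEx(m,cv2.MORPH_CLOSE,np.ones((7,7)))
c=max(cv2.findContours(m,cv2.RETR_EXTERNAL,cv2.CHAIN_APPROX_NONE)[0],key=cv2.contourArea)[:,0]
c=c[(c[:,1]>3)]
W=np.array([at(p,u,v,74)[:2] for u,v in c])
from scipy.optimize import least_squares
r=least_squares(lambda q:np.hypot(*(W-q[:2]).T)-q[2],[543,81,76],loss="soft_l1"); print("disc",r.x,len(W))
A=f(394,203,74);B=f(397,0,74);print("arrow",A,B,an(A-B))
bl,br=f(351,181,74),f(438,181,74); tl,tr=f(348,12,74),f(444,12,74); print("marks",bl,br,tl,tr,"mid",(bl+br+tl+tr)/4,np.linalg.norm(bl-br),np.linalg.norm(bl-tl))
print("dir",an(bl-tl),an(br-tr))
z=s["eef_pos"][2]-7.2+30
L,R=f(303,226,z),f(474,226,z); F=(L+R)/2; y=s["tool_rot"][2]; X=np.array([np.cos(y),np.sin(y)]);Y=np.array([np.sin(y),-np.cos(y)])
print("lockend",F-s["eef_pos"][:2],"tool",(F-s["eef_pos"][:2])@X,(F-s["eef_pos"][:2])@Y,np.linalg.norm(L-R),"dir",an(R-L)+90-180,np.degrees(y))
print("pts", an(f(306,320,z)-f(311,450,z)),an(f(472,320,z)-f(467,450,z)))
print(s["eef_pos"])
E
```

```text
disc [543.05  82.15  73.78] 338
arrow [533.62  10.05] [551.09 130.99] -98.22144268589662
marks [506.66  28.42] [564.98  20.66] [520.39 128.56] [578.91 120.72] mid [542.74  74.59] 58.83368451797268 101.07356782958868
dir -97.80896672778226 -97.9260651906918
lockend [ 6.08 48.43] tool 48.80953341898822 -0.17713996159982415 45.94729971143451 dir -97.56215229417526 82.63981228746854
pts 81.6628704391783 83.26537098877964
[525.1  -29.19 238.84]
```

{"method": "step_arm", "body": {"series": [[[0,0,0.012,0.1,0.003,0,1],[0,0,0,0.17,0.004,0,1],[0,0,0,0.2,0.004,0,1],[0,0,0,0.17,0.004,0,1],[0,0,0,0.131,0.004,0,1],[0,0,0,0,0,0.15,1],[0,0,0,0,0,0.25,1],[0,0,0,0,0,0.25,1],[0,0,0,0,0,0.2,1],[0,0,0,0,0,0.1,1],[0,0,0,0,0,0,1],[0,0,0,0,0,0,1]]]}}

```text
clock: 21.55
eef_pos: [544.4, 84.7, 96.8]
tool_rot: [3.141, -0.001, 1.432]
force: [0.9, 0.4, -2.3]
width: 48.8
gripper_force: 64.0
```

```bash
python3 - <<'E'
from h import *
s=ctrl.read_state(); print(s["eef_pos"],np.degrees(s["tool_rot"]),s["force"],s["width"])
E
```

```text
[544.43651013  84.714182    96.82573164] [ 1.79991797e+02 -4.15315075e-02  8.20516327e+01] [ 0.93043787  0.44148778 -2.34600263] 48.764688691818954
```

{"method": "step_arm", "body": {"series": [[[0,0,0,0,0,0.04,1],[0,0,0,0,0,0.03,1],[0,0,0,0,0,0.013,1],[0,0,0,0,0,0.01,1],[0,0,0,0,0,0.005,1],[0,0,0,0,0,0,1]]]}}

```text
clock: 22.15
eef_pos: [544.4, 83.2, 81.8]
tool_rot: [3.142, -0.0, 1.43]
force: [-0.2, -0.4, -2.9]
width: 49.2
gripper_force: 64.1
```

{"method": "step_arm", "body": {"series": [[[0,0,0,0,0,0.005,1],[0,0,0,0,0,0.005,1],[0,0,0,0,0,0,1]]]}}

```text
clock: 22.45
eef_pos: [544.5, 83.3, 81.1]
tool_rot: [3.141, 0.0, 1.43]
force: [-0.9, -0.1, 4.9]
width: 48.9
gripper_force: 65.0
```

Contact made gently. I release and retreat upward, staying aligned.

{"method": "step_arm", "body": {"series": [[[0,0,0,0,0,0,0.7],[0,0,0,0,0,0,0.3],[0,0,0,0,0,0,0],[0,0,0,0,0,0,0],[0,0,0,0,0,0,0],[0,0,0,0,0,-0.1,0],[0,0,0,0,0,-0.2,0],[0,0,0,0,0,-0.25,0],[0,0,0,-0.2,0,-0.2,0],[0,0,0,-0.25,0,-0.2,0],[0,0,0,-0.2,0,0,0],[0,0,0,0,0,0,0]]]}}

```text
clock: 23.65
eef_pos: [530.3, -19.1, 223.5]
tool_rot: [3.14, 0.004, 1.422]
force: [0.2, -0.7, -1.2]
width: 85.4
gripper_force: 0.0
```

```bash
python3 - <<'E'
from h import *
np.set_printoptions(precision=2,suppress=True)
p=ctrl.get_image("wrist");save(p,"w8.png",s=1.5); np.savez("w8.npz",**p)
s=ctrl.read_state(); print(s["eef_pos"],np.degrees(s["tool_rot"]),s["width"],s["clock"])
for n,z in {"lock":104,"lock_tongue":89,"carriage_grip":120}.items():
    for r in ctrl.recognise(p,n)[:2]: print(n,round(r["score"],2),np.array(r["centre"]),at(p,*r["centre"],z))
E
```

```text
[530.37 -16.01 223.04] [179.97   0.07  81.65] 84.87130474891565 23.7
lock 0.82 [256.7  66.3] [543.58  82.49 104.  ]
lock_tongue 0.96 [255.2  69.6] [542.1   82.01  89.  ]
carriage_grip 0.63 [230.1  81.6] [521.05  72.44 120.  ]
```

View pics/w8.png

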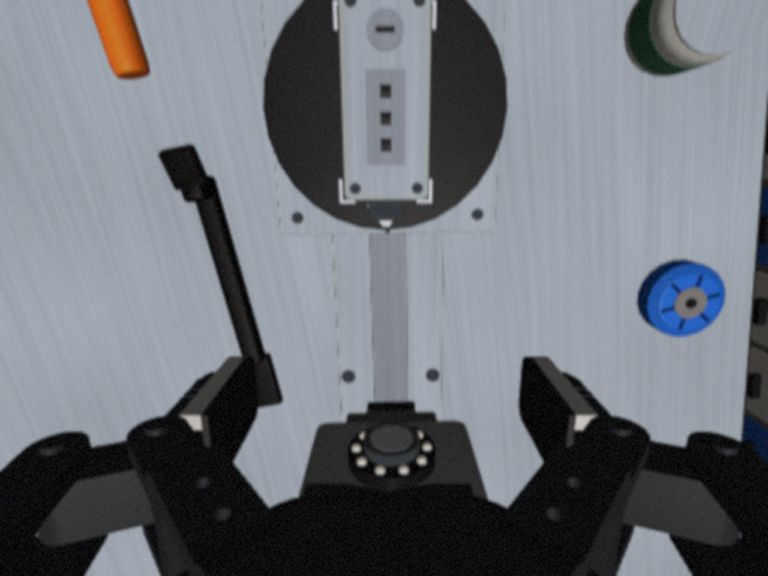

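The lock lies squarely inside the corner marks with its tongue at the arrow head. Next I take a quick look at the carriage grip on the way over it.

{"method": "step_arm", "body": {"series": [[[0,0,-0.027,0.15,0,0,1],[0,0,0,0.25,0,0,1],[0,0,0,0.25,0,0,1],[0,0,0,0.2,0,0,1],[0,0,0,0,0,0,1],[0,0,0,0,0,0,1]]]}}

```text
clock: 24.45
eef_pos: [545.8, 115.2, 222.3]
tool_rot: [-3.141, -0.0, 1.455]
force: [0.6, 0.3, -0.8]
width: 0.5
gripper_force: 0.0
```

```bash
python3 - <<'E'
from h import *
np.set_printoptions(precision=2,suppress=True)
p=ctrl.get_image("wrist")
s=ctrl.read_state(); print(s["eef_pos"],np.degrees(s["tool_rot"]),s["width"],s["clock"])
for r in ctrl.recognise(p,"carriage_grip")[:3]: print(round(r["score"],2),np.array(r["centre"]),at(p,*r["centre"],110))
u,v=map(int,proj(p,(556.5,191.3,120))); print(u,v)
g=p["img"].max(2); w=(g[max(v-40,0):v+40,u-40:u+40]<60).astype(np.uint8)
n,l,st,c=cv2.connectedComponentsWithStats(w)
for i in range(1,n):
    if st[i,4]>60: print(st[i],c[i]+[u-40,max(v-40,0)],at(p,*(c[i]+[u-40,max(v-40,0)]),110))
E
```

```text
[545.88 113.64 222.26] [-179.94    0.04   83.23] 0.1696409370979592 24.5
0.88 [261.7 154.2] [551.48 146.   110.  ]
261 98
[ 20   6  45   5 138] [262.38  65.85] [559.94 216.58 110.  ]
[ 30  28  25  27 455] [263.05  99.35] [557.64 191.   110.  ]
```

{"method": "step_arm", "body": {"series": [[[0,0,0,0.15,0.005,0,0.3],[0,0,0,0.22,0.006,0,0.3],[0,0,0,0.15,0.006,0,0.3],[0,0,0,0,0,0.15,0.3],[0,0,0,0,0,0.25,0.3],[0,0,0,0,0,0.25,0.3],[0,0,0,0,0,0.15,0.3],[0,0,0,0,0,0.08,0.3],[0,0,0,0,0,0,0.3],[0,0,0,0,0,0,0.3]]]}}

```text
clock: 25.55
eef_pos: [559.0, 190.3, 91.7]
tool_rot: [3.14, -0.001, 1.45]
force: [0.2, 0.5, 0.6]
width: 59.7
gripper_force: 0.0
```

{"method": "step_arm", "body": {"series": [[[0,0,0,0,0,0,0.5],[0,0,0,0,0,0,1],[0,0,0,0,0,0,1],[0,0,0,0,0,0,1],[0,0,0,0,0,0,1],[0,0,0,0,0,0,1]]]}}

```text
clock: 26.15
eef_pos: [558.2, 190.7, 92.1]
tool_rot: [3.141, -0.0, 1.451]
force: [-1.5, -0.6, 5.5]
width: 20.0
gripper_force: 58.4
```

{"method": "step_arm", "body": {"series": [[[0,0,0,-0.01,0,0,1],[0,0,0,-0.02,0,0,1],[0,0,0,-0.03,0,0,1],[0,0,0,-0.035,0,0,1],[0,0,0,-0.035,0,0,1],[0,0,0,-0.035,0,0,1],[0,0,0,-0.035,0,0,1],[0,0,0,-0.035,0,0,1],[0,0,0,-0.035,0,0,1],[0,0,0,-0.03,0,0,1],[0,0,0,-0.02,0,0,1],[0,0,0,-0.01,0,0,1]]]}}

```text
clock: 27.35
eef_pos: [551.9, 142.6, 92.1]
tool_rot: [3.141, -0.002, 1.452]
force: [-4.4, 4.1, 8.5]
width: 20.2
gripper_force: 59.1
```

{"method": "step_arm", "body": {"series": [[[0,0,0,-0.01,0,0,1],[0,0,0,-0.02,0,0,1],[0,0,0,-0.03,0,0,1],[0,0,0,-0.035,0,0,1],[0,0,0,-0.035,0,0,1],[0,0,0,-0.035,0,0,1],[0,0,0,-0.035,0,0,1],[0,0,0,-0.035,0,0,1],[0,0,0,-0.035,0,0,1],[0,0,0,-0.03,0,0,1],[0,0,0,-0.02,0,0,1],[0,0,0,-0.01,0,0,1]]]}}

```text
clock: 28.55
eef_pos: [545.5, 93.3, 92.1]
tool_rot: [-3.141, -0.001, 1.452]
force: [-5.4, 4.7, 11.7]
width: 20.4
gripper_force: 59.3
```

```bash
python3 - <<'E'
from h import *
np.set_printoptions(precision=2,suppress=True)
p=ctrl.get_image("wrist");save(p,"x.png")
s=ctrl.read_state(); print(s["eef_pos"],s["force"],np.degrees(s["tool_rot"][2]))
t=ctrl.get_image("top")
for n,z in {"lock":104,"turntable":74}.items():
    for r in ctrl.recognise(t,n)[:2]: print(n,round(r["score"],2),at(t,*r["centre"],z))
E
```

```text
[545.46  93.11  92.1 ] [-6.11  2.49 10.81] 83.17702755132235
turntable 0.83 [570.12 -40.73  74.  ]
```

{"method": "step_arm", "body": {"series": [[[0,0,0,-0.01,0,0,1],[0,0,0,-0.015,0,0,1],[0,0,0,-0.015,0,0,1],[0,0,0,-0.015,0,0,1],[0,0,0,-0.015,0,0,1],[0,0,0,-0.015,0,0,1],[0,0,0,-0.015,0,0,1],[0,0,0,-0.015,0,0,1],[0,0,0,-0.015,0,0,1],[0,0,0,-0.015,0,0,1],[0,0,0,-0.015,0,0,1],[0,0,0,-0.015,0,0,1]]]}}

```text
clock: 29.95
eef_pos: [542.1, 67.7, 92.1]
tool_rot: [-3.141, -0.001, 1.452]
force: [-5.8, 3.7, 13.0]
width: 20.2
gripper_force: 59.4
```

{"method": "step_arm", "body": {"series": [[[0,0,0,-0.01,0,0,1],[0,0,0,-0.015,0,0,1],[0,0,0,-0.015,0,0,1],[0,0,0,-0.015,0,0,1],[0,0,0,-0.015,0,0,1],[0,0,0,-0.015,0,0,1],[0,0,0,-0.015,0,0,1],[0,0,0,-0.015,0,0,1],[0,0,0,0,0,0,1]]]}}

```text
clock: 30.85
eef_pos: [541.1, 59.4, 92.1]
tool_rot: [3.14, -0.013, 1.457]
force: [-4.8, 20.5, 6.7]
width: 20.4
gripper_force: 58.7
```

Home contact is clear: motion stopped and force rose to 20 N. I ease the command back, release and lift.

{"method": "step_arm", "body": {"series": [[[0,0,0,0.02,0,0,1],[0,0,0,0.015,0,0,1],[0,0,0,0,0,0,0.6],[0,0,0,0,0,0,0.3],[0,0,0,0,0,0,0.3],[0,0,0,0,0,0,0.3],[0,0,0,0,0,-0.1,0.3],[0,0,0,0,0,-0.2,0.3],[0,0,0,0,0,-0.25,0.3],[0,0,0,0,0,-0.25,0.3],[0,0,0,0,0,-0.25,0.3],[0,0,0,0,0,0,0.3]]]}}

```text
clock: 32.05
eef_pos: [545.0, 54.5, 253.2]
tool_rot: [3.132, -0.002, 1.45]
force: [1.0, 0.3, 0.0]
width: 59.9
gripper_force: 0.0
```

{"method": "step_arm", "body": {"series": [[[0,0,0,0.2,0,-0.1,0.3],[0,0,0,0.3,0,-0.1,0.3],[0,0,0,0.3,0,-0.1,0.3],[0,0,0,0.3,0,-0.1,0.3],[0,0,0,0.3,0,0,0.3],[0,0,0,0.3,0,0,0.3],[0,0,0,0.2,0,0,0.3],[0,0,0,0,0,0,0.3],[0,0,0,0,0,0,0.3]]]}}

```text
clock: 32.95
eef_pos: [575.5, 336.8, 306.9]
tool_rot: [-3.14, 0.002, 1.452]
force: [-0.4, -0.9, 0.1]
width: 60.0
gripper_force: 0.0
```

```bash
python3 - <<'E'
from h import *
np.set_printoptions(precision=2,suppress=True)
t=ctrl.get_image("top"); s=ctrl.read_state(); print(s["eef_pos"],s["clock"])
for n,z in {"lock":104,"turntable":74,"carriage_grip":120,"focus_grip":190,"lamp_switch_tip":125}.items():
    for r in ctrl.recognise(t,n)[:2]: print(n,round(r["score"],2),np.array(r["centre"]),at(t,*r["centre"],z))
# fit disc and lock in top view
g=t["img"].max(2); u,v=map(int,proj(t,(527,-48,74))); c=g[v-30:v+30,u-30:u+30]
o=np.array([u-30,v-30])
m=(c<70).astype(np.uint8); m=cv2.morphologyEx(m,cv2.MORPH_CLOSE,np.ones((17,17)))
k=max(cv2.findContours(m,0,1)[0],key=cv2.contourArea)
e=cv2.minEnclosingCircle(cv2.convexHull(k)); print("disc",at(t,*(np.array(e[0])+o),74),e[1])
l=((c>110)&(np.hypot(*(np.indices(c.shape)-np.array(e[0])[::-1][:,None,None]))<20)).astype(np.uint8)
k=max(cv2.findContours(l,0,1)[0],key=cv2.contourArea); q=cv2.boxPoints(cv2.minAreaRect(k))+o
Q=np.array([at(t,*x,104) for x in q]); print("lock",Q.mean(0),[np.linalg.norm(Q[i]-Q[i-1]) for i in (1,2)],[np.degrees(np.arctan2(*(Q[i]-Q[i-1])[[1,0]])) for i in (1,2)])
E
```

```text
[576.07 335.44 307.23] 33.0
lock 0.67 [262.4 203.5] [516.07 -48.14 104.  ]
lock 0.45 [277.7 135.3] [743.   -94.86 104.  ]
turntable 0.68 [262.8 208.2] [503.88 -50.07  74.  ]
carriage_grip 0.74 [251.4 205.4] [507.54 -12.93 120.  ]
carriage_grip 0.36 [216.  139.2] [722.29 106.8  120.  ]
focus_grip 0.9 [312.6 202.1] [ 513.71 -199.8   190.  ]
lamp_switch_tip 0.42 [378.5 192.1] [ 557.21 -417.23  125.  ]
lamp_switch_tip 0.42 [264.3 201. ] [521.87 -53.8  125.  ]
disc [514.14 -60.94  74.  ] 27.234996795654297
lock [527.73 -49.62 104.  ] [np.float64(44.69833758828104), np.float64(101.80895952973064)] [np.float64(-7.713169810710285), np.float64(-97.99160921062037)]
```

```bash
python3 -c "
from cell import ctrl
print(ctrl.finish_job())"
```

```text
the job is handed in; nothing more can be done
None
```

I handed the job in at about 33 s, with no pass or fail returned: the lock is in the corner marks with its tongue along the arrow, the carriage is home, the pointer is at the red tab, and the toggle is fully over.

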